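Set the polariscope's analyser ring to the marker

TASK

On the bench polariscope, push the steel lever of the aluminium analyser ring around the scale until its pointer lines up with the tip of the raised steel marker clamped on the scale's edge, then press the round lamp button on the housing's corner fully in and let it go. Only push and press with the fingertips: do not lift the ring from its seat, do not shift the marker, leave the bottle, the beaker and the jar alone, and finish with the pointer still on the marker.

Things in the scene. Friction and masses are not known exactly. Their poses are not given: they have to be found in the camera images.
- polariscope: White square housing, 220 x 220 mm, flat top 50 mm above the bench, fixed to the bench. Origin: centre of its underside, straight below the ring's vertical turning axis; z up. On its top lies an black scale disc of radius 106 mm (top at 56 mm) with engraved white lines every 10 degrees (longer every 30); on that sits the aluminium analyser ring with a round glass window, radius 55 mm, top at 72 mm. The lamp button is on the corner at -x, -y of this frame.
- analyser (a joint): Angle in rad of the ring's lever about the vertical axis, counter-clockwise from above, 0 when the lever points along the housing's +x. It turns without end stops in both directions (values may exceed 3.14), stays where it is left, and needs about 1.5 N (sideways) at the pin.
- pointer_tip (a point): Tip of the lever's pointer, 85 mm from the turning axis, 65 mm above the bench. The lever is a steel bar 14 mm wide standing out radially from the ring, its top 70 mm above the bench; it narrows to a 3 mm pointer.
- pin_top (a point): Centre of the top of the upright round steel pin on the lever by which it is pushed: 12 mm diameter, 66 mm from the turning axis, standing from 70 to 104 mm above the bench.
- mark (a point): The point that the pointer tip must reach: 2 mm inward of the marker's tip, 85 mm from the turning axis, 65 mm above the bench. The marker is a small steel wedge, 20 mm wide, clamped on the rim of the scale disc (87 to 105 mm from the axis, from 56 to 66 mm above the bench) and pointing at the axis; it is the only raised thing on the scale besides the ring and its lever. It is clamped stiffly (some 20 N would shift it).
- marker (a joint): Angle in rad of the marker about the same axis, measured as for the analyser. It is not to be moved.
- seat (a joint): Height in m by which the analyser ring is lifted from its seat; 0 seated. The ring with its lever (0.45 kg) lies loosely in its seat and comes up if the pin is pinched and pulled up.
- lamp_top (a point): Centre of the top of the lamp button, a round white spring button of 22 mm diameter in a black collar (38 mm, top 62 mm above the bench) on the corner of the housing; its top is 68 mm above the bench when out; it is pressed straight down.
- lamp (a joint): Travel of the lamp button in m: 0 out, 0.006 fully in, which takes 4 N; it springs back.
- amber_bottle: Amber glass bottle with black cap, 60 mm diameter, 115 mm tall, standing beside the housing; origin at the centre of its underside. Bystander.
- beaker: Glass beaker, 66 mm diameter, 85 mm tall, standing beside the housing; origin at the centre of its underside. Bystander.
- white_jar: White plastic jar, 56 mm diameter, 70 mm tall, standing beside the housing; origin at the centre of its underside. Bystander.

How it is judged:
On the way, in this order (a step that is already met when the one before it is completed fails the run):
1. the lever has been pushed round and its pointer rests at the marker (horizontal distance between pointer_tip and mark below 0.004 m and velocity of joint analyser between -0.05 and 0.05 rad/s), for 0.3 s.
2. the lamp button is pressed fully in with the pointer at the marker (value of joint lamp above 0.0045 m and horizontal distance between pointer_tip and mark below 0.004 m), for 0.05 s.
At the end, for the whole second after the job is handed in: The pointer tip is within 4 mm (2.7 degrees) of the mark point at the marker, the lamp button has been pressed at least 4.5 mm in after the setting and is out again, the ring is down in its seat, and the three bystanders stand within 20 mm of where they were (horizontal distance between pointer_tip and mark below 0.004 m and value of joint lamp below 0.0015 m and value of joint seat below 0.003 m and distance of each of amber_bottle, beaker, white_jar from where it was at the start of the episode below 0.02 m and angle between each of amber_bottle, beaker, white_jar's own z axis and vertical below 0.2 rad); the robot touches nothing.
It fails at once if the analyser ring is lifted from its seat (over 5 mm) (value of joint seat above 0.005 m).
It fails at once if the marker is shifted (over 3 mm) (distance of mark from where it was at the start of the episode above 0.003 m).
It fails at once if the lamp button is pressed while the pointer is off the marker (value of joint lamp above 0.0045 m and horizontal distance between pointer_tip and mark above 0.006 m).
It fails at once if the bottle, beaker or jar is shifted over 20 mm, tipped or lifted (distance of any of amber_bottle, beaker, white_jar from where it was at the start of the episode above 0.02 m or angle between any of amber_bottle, beaker, white_jar's own z axis and vertical above 0.3 rad).
It also fails if it takes over 58 s, if anything falls off the work surface, if the arm or the gripper's body presses on something with over 40 N, if the wrist force passes 120 N, or if a joint passes its speed limit or range.

ROBOT

A 6-joint arm with a two-finger parallel gripper is mounted at the origin on the work surface. World frame = base frame: x ahead of the robot, y to its left, z up, the work surface at z = 0. Lengths are in m, angles in rad, forces in N, time in s.
With the tool pointing down it reaches from about 0.325 to 0.9 m from the base axis. Payload 3.5 kg.
Tool frame: the origin (TCP) lies at the very end of the fingers, on their centre line; the grasp point (between the pads) lies 19 mm behind it (manip.pinch_z is the distance from the TCP to the grasp point, in m); z points along the fingers, y is the line along which they close (so a half turn about z gives the same grasp; the last joint's range is limited). The gripper opens to 85 mm and grips with 20 to 120 N. Pads are 22 mm wide; open, the fingers measure 114 mm over their backs; the gripper's body (76 mm by 85 mm) begins 54 mm behind the grasp point. The pads swing forward as they close: fully open they stand 13 mm farther back than shut.
Start: joints at [1.047, 0.276, -0.026, 1.268, 0, 1.467], TCP at [0.255, 0.57, 0.231] pointing down, gripper open.
Joint ranges: [-3.12, 3.12], [-0.85, 1.88], [-1.08, 1.24], [-1.95, 2.15], [-1.57, 1.53], [-3.14, 3.14]. Speed limits (rad/s): [2.57, 2.57, 3.14, 3.14, 3.14, 3.14].

INTERFACE

Orientations are given as a 3x3 rotation matrix whose columns are the frame's x, y, z axes.
In Python, from bench import observe, grab_frame, workorder, search_frame, outline_of, mark_of, manip gives the robot as it stands.
- The arm moves only by the tool servo_tool, never from a script. Its argument "series" is a list that holds one entry, the list of rows, each a list of 7 numbers: the turn, a rotation vector about the tool's x, y, z in degrees, then the shift along the tool's x, y, z in m, then the finger opening in m, from 0 to 0.0854. A call has 1 to 5 rows; each row shifts and turns the commanded pose from where the row before left it, along the tool's axes as they then stand; what a row does not reach is not made up. A row lasts 1/8 s, in which the tool goes at most 62.5 mm and 10.7 degrees, less where a joint would pass 70% of its speed; a pose out of reach is approached as far as the arm can. A call with a gripper value outside its range is refused whole. The fingers move at their own pace and stop on an object; the grip force is fixed at half the most. Time passes only in rows, so rows that do not move let the fingers close. It gives the time, the measured TCP pose, the force, the opening and the grip force at its end, in the units of the state.
- observe(): the state, without advancing time (a new reading comes with each control period).
- grab_frame(name): name is "side" or "top"; returns a dict with "image" (400x640x3 uint8, red, green, blue), "range_z" (400x640 float32, m along the optical axis (not along the pixel's ray), 0 where there is no reading), "intrinsics" (3x3 intrinsics, pixels), "R" (3x3) and "t" (3): a world point X has camera coordinates R X + t. Camera axes: x right, y down, z forward; pixel columns grow to the right and rows downward; lengths in m; the calibration is good to about 2 mm. A picture is of the moment at which its call begins.
- workorder.close_job(): hands the job in; it is judged then, once.
Trained networks look in a picture, given as the dict that the camera call returned (one of the last four; its "shot" number tells which), for a name from the list of things; names that differ only in an ending like _2 or _b are one class to them, and where a whole thing is asked for, a point or a joint stands for the part that bears it (a point fixed in the world has none). Each returns a list of dicts, best first, with "confidence" (0 to 1); they miss things now and then, are a little off and sometimes report something else, mostly with a low value. They report only what shows in the picture. A call takes as long as a camera call.
- search_frame(query, picture): "uv" ([column, row] in pixels, amid what is visible of it).
- outline_of(query, picture): "pixels" (400x640 bool, what is visible of it) and "uv" ([column, row] in pixels, amid what is visible of it).
- mark_of(query, picture): "uv" ([column, row] in pixels: a listed point, or the origin of a listed thing).
The state is a dict: "time": time; "joint_pos": joint angles; "joint_vel": joint speeds; "effort": joint torques, N m; "tcp_pos": TCP position; "orientation": TCP orientation; "wrist_force": force on the tool from outside, world axes, zero at the start; "ft_torque": the same for the moment, N m; "gripper_width": finger opening in m; "grasp_force": force on a finger pad.
Only numpy, scipy, OpenCV 4.12 (cv2) and the standard library are available. Lean on these libraries where they do the work, as an engineer would, in place of code of your own. Each camera call takes 0.05 s, during which the arm holds its last target. There are 200 camera calls.

## Working session

There is one attempt and no reset: what is moved stays moved. The work goes in short steps, Python scripts to look and compute and a tool call to move; the robot and the scene stay as the last step left them, time stands still between calls to the robot, and variables do not carry over. Pictures are saved under pics/ and viewed, at most 10 in all, crops included, and the job is handed in when it is done.

Besides the shell and the picture viewer there is one more tool, called after "Call:" in YAML: its name, and indented under it one key for each argument. servo_tool: Moves the arm, as the interface text tells. Its arguments: {"type":"object","properties":{"series":{"type":"array"}},"required":["series"]}

```bash
mkdir -p pics; cat > h.py <<'E'
import numpy as np, cv2
from bench import *
def ray(p,uv,z):
    K=np.array(p["intrinsics"]);R=np.array(p["R"]);t=np.array(p["t"])
    d=R.T@np.linalg.inv(K)@np.array([uv[0],uv[1],1.]);c=-R.T@t
    return c+d*(z-c[2])/d[2]
def save(p,n,crop=None,s=1):
    im=np.ascontiguousarray(p["image"][:,:,::-1])
    if crop: im=im[crop[1]:crop[3],crop[0]:crop[2]]
    cv2.imwrite(n,cv2.resize(im,None,fx=s,fy=s))
E
python3 - <<'E'
from h import *
Z=dict(polariscope=0,pointer_tip=.065,pin_top=.104,mark=.065,lamp_top=.068,amber_bottle=0,beaker=0,white_jar=0)
for n in("top","side"):
    p=grab_frame(n);save(p,f"pics/{n}1.png")
    print(n,-np.array(p["R"]).T@p["t"])
    for q,z in Z.items():
        for r in mark_of(q,p)[:2]: print(q,np.round(r["uv"]),round(r["confidence"],2),np.round(ray(p,r["uv"],z),4))
s=observe();print(s["tcp_pos"],s["orientation"],s["gripper_width"],s["time"])
E
```

```text
top [0.47852146 0.0180881  0.88242554]
polariscope [329. 227.] 0.85 [ 0.6016 -0.0039  0.    ]
polariscope [345. 284.] 0.49 [ 0.4734 -0.0362  0.    ]
pin_top [298. 221.] 0.84 [0.6008 0.06   0.104 ]
pin_top [346. 281.] 0.41 [ 0.4791 -0.0314  0.104 ]
mark [332. 181.] 0.45 [ 0.6916 -0.0123  0.065 ]
amber_bottle [257. 169.] 0.85 [0.7441 0.1604 0.    ]
beaker [383. 168.] 0.94 [ 0.7382 -0.1367  0.    ]
white_jar [416. 278.] 0.82 [ 0.4819 -0.194   0.    ]
side [ 0.31446258 -0.70026567  0.6675018 ]
polariscope [316. 245.] 0.94 [ 0.6031 -0.0125  0.    ]
pointer_tip [302. 204.] 0.68 [0.5973 0.0729 0.065 ]
pin_top [306. 191.] 0.85 [0.6071 0.0695 0.104 ]
pin_top [304. 203.] 0.19 [0.5854 0.025  0.104 ]
mark [347. 219.] 0.45 [ 0.6761 -0.0199  0.065 ]
lamp_top [268. 245.] 0.5 [ 0.4764 -0.0439  0.068 ]
amber_bottle [338. 197.] 0.76 [0.7351 0.1517 0.    ]
beaker [397. 263.] 0.67 [ 0.7517 -0.1336  0.    ]
white_jar [299. 320.] 0.88 [ 0.4892 -0.2025  0.    ]
[0.25532765 0.57048339 0.23131775] [[-9.12768161e-01  4.08478009e-01 -7.12524145e-08]
 [ 4.08478009e-01  9.12768161e-01  2.64132940e-05]
 [ 1.08542867e-05  2.40801088e-05 -1.00000000e+00]] 0.08518704947248588 0.9
```

View pics/top1.png

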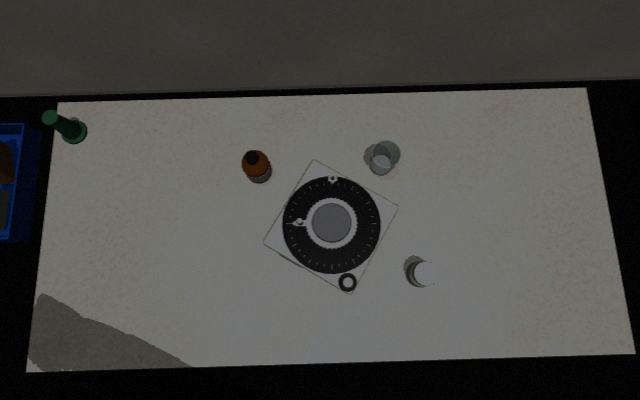

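View pics/side1.png

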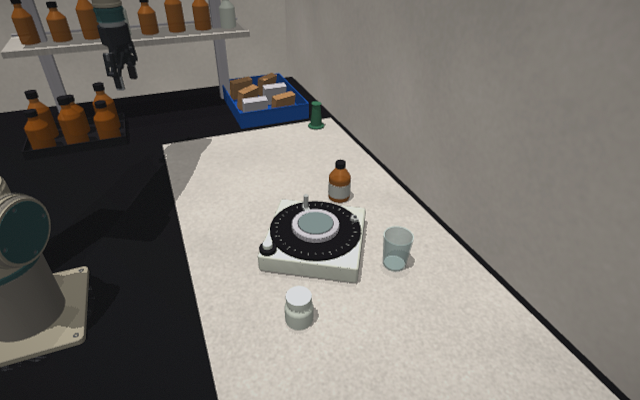

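The top view shows the disc centred near (331,224), the pin on the left at (298,221), the marker at the top (332,180) and the lamp at (347,282). In the side view, the pin is at (306,195) and the marker at (354,218). Next I'll refine the disc centre and the marker bearing.

```bash
python3 - <<'E'
from h import *
p=grab_frame("top");save(p,"pics/top2.png",(255,150,415,300),4.5)
g=cv2.cvtColor(p["image"],cv2.COLOR_RGB2GRAY)
m=(g<60).astype(np.uint8);m[:, :270]=0;m[:,395:]=0;m[:165]=0;m[272:]=0
c=max(cv2.findContours(m,cv2.RETR_EXTERNAL,cv2.CHAIN_APPROX_NONE)[0],key=cv2.contourArea)
h=cv2.convexHull(c);h=h[h[:,0,1]<270]
W=np.array([ray(p,q,.056)[:2] for q in h.reshape(-1,2)])
A=np.c_[2*W,np.ones(len(W))];s=np.linalg.lstsq(A,(W**2).sum(1),rcond=None)[0]
C=s[:2];print("axis",C,"r",np.sqrt(s[2]+C@C))
for q,z in dict(marker=.066,pin_top=.104,lamp_top=.068,mark=.065,analyser=.072).items():
    for f in(search_frame,mark_of,outline_of):
        try:
            for r in f(q,p)[:1]:
                X=ray(p,r["uv"],z)[:2];d=X-C;print(q,f.__name__,np.round(r["uv"],1),round(r["confidence"],2),np.round(X,4),"ang",np.degrees(np.arctan2(d[1],d[0])).round(1),"r",np.hypot(*d).round(4))
        except Exception as e: print(q,e)
# housing by depth: top at z=.05
K=np.array(p["intrinsics"]);v,u=np.mgrid[:400,:640];z=p["range_z"]
X=(np.c_[((u-K[0,2])/K[0,0]*z).ravel(),((v-K[1,2])/K[1,1]*z).ravel(),z.ravel()]-p["t"])@p["R"]
k=(np.abs(X[:,:2]-C).max(1)<.17)&(X[:,2]>.035)&(X[:,2]<.07)&(z.ravel()>0)
print("housing",cv2.minAreaRect(X[k,:2].astype(np.float32)))
k=(np.abs(X[:,:2]-C).max(1)<.11)&(X[:,2]>.092)&(z.ravel()>0);print("pin depth",k.sum(),X[k].mean(0))
E
```

```text
axis [ 0.60150261 -0.00755269] r 0.1052670851663725
marker call [329.4 180.6] 0.4 [ 0.6933 -0.0075] ang 0.0 r 0.0918
marker it knows: amber_bottle, beaker, lamp_top, mark, pin_top, pointer_tip, polariscope, white_jar
marker call [329.6 178.2] 0.38 [ 0.6987 -0.0082] ang -0.4 r 0.0972
pin_top call [312.3 231.2] 0.86 [0.5792 0.0318] ang 119.5 r 0.0453
pin_top call [296.2 219.5] 0.91 [0.604  0.0638] ang 88.0 r 0.0714
pin_top call [309.3 219. ] 0.97 [0.6042 0.0372] ang 86.5 r 0.0449
lamp_top call [344.2 282. ] 0.48 [ 0.4772 -0.0301] ang -169.7 r 0.1263
lamp_top call [345.8 280. ] 0.41 [ 0.4811 -0.0336] ang -167.8 r 0.1231
mark call [332.4 183. ] 0.43 [ 0.688  -0.0139] ang -4.2 r 0.0867
mark call [331.1 177.7] 0.45 [ 0.7    -0.0115] ang -2.3 r 0.0985
analyser call [314.7 233.3] 0.9 [0.5788 0.0275] ang 123.0 r 0.0418
analyser it knows: amber_bottle, beaker, lamp_top, mark, pin_top, pointer_tip, polariscope, white_jar
analyser call [311.7 222.5] 0.72 [0.6018 0.0332] ang 89.6 r 0.0407
housing ((0.6067209243774414, -0.00830523669719696), (0.3092150092124939, 0.3226581811904907), 4.706691741943359)
pin depth 31 [0.60208382 0.05908242 0.10298548]
```

View pics/top2.png

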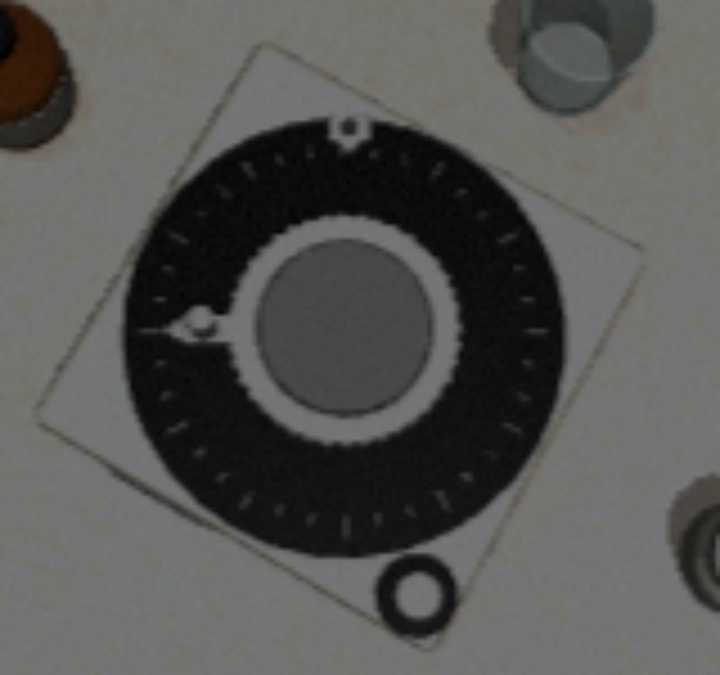

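The enlarged crop (scale 4.5) shows, in full-image pixels, the pin top at about (299.9,220.4), pointer tip (291.7,222.9), marker tip (332.6,183.8) and lamp centre (347.4,282.4).

```bash
python3 - <<'E'
from h import *
p=grab_frame("top")
C=np.array([.6015,-.0076])
for n,uv,z in[("pin",(299.9,220.4),.104),("ptr",(291.7,222.9),.065),("mk",(332.6,183.8),.065),("mkhole",(332.5,178.3),.066),("lamp",(347.4,282.4),.068),("win",(331.7,222.4),.072)]:
    X=ray(p,uv,z)[:2];d=X-C;print(n,np.round(X,4),np.degrees(np.arctan2(d[1],d[0])).round(1),np.hypot(*d).round(4))
W=[ray(p,uv,.05)[:2] for uv in [(255+264/4.5,150+42/4.5),(255+644/4.5,150+250/4.5),(255+430/4.5,150+650/4.5),(255+37/4.5,150+415/4.5)]]
print(np.round(W,4),np.mean(W,0))
# shift to pin hover, in tool axes
s=observe();R=np.array(s["orientation"]);print(R.T@(np.array([.6015,.059,.231])-s["tcp_pos"]))
E
```

```text
pin [0.6019 0.0564] 89.6 0.064
ptr [0.6033 0.0758] 88.8 0.0834
mk [ 0.6862 -0.0142] -4.5 0.0849
mkhole [ 0.6983 -0.0144] -4.0 0.097
lamp [ 0.4762 -0.0366] -166.9 0.1286
win [ 0.6007 -0.0089] -120.8 0.0016
[[ 0.7478  0.0254]
 [ 0.6366 -0.1558]
 [ 0.4515 -0.0433]
 [ 0.5657  0.1385]] [ 0.60040109 -0.0088001 ]
[-5.24927214e-01 -3.25410657e-01  2.89567928e-04]
```

Call:
servo_tool:
  series:
    - [[0, 0, 0, -0.045, -0.028, 0, 0.04], [0, 0, 0, -0.045, -0.028, 0, 0.04], [0, 0, 0, -0.045, -0.028, 0, 0.04], [0, 0, 0, -0.045, -0.028, 0, 0.04], [0, 0, 0, -0.045, -0.028, 0, 0.04]]

```text
time: 2.28
tcp_pos: [0.4043, 0.3494, 0.2315]
orientation: [[-0.913, 0.408, 0.001], [0.408, 0.913, 0.0], [-0.0, 0.001, -1.0]]
wrist_force: [0.8, 0.9, 0.3]
gripper_width: 0.04
grasp_force: 0.0
```

Call:
servo_tool:
  series:
    - [[0, 0, 0, -0.045, -0.028, 0, 0.04], [0, 0, 0, -0.045, -0.028, 0, 0.04], [0, 0, 0, -0.045, -0.028, 0, 0.04], [0, 0, 0, -0.045, -0.028, 0, 0.04], [0, 0, 0, -0.045, -0.028, 0, 0.04]]

```text
time: 2.9
tcp_pos: [0.5526, 0.1295, 0.2316]
orientation: [[-0.913, 0.409, 0.001], [0.409, 0.913, 0.0], [-0.001, 0.001, -1.0]]
wrist_force: [-0.0, 0.5, 0.3]
gripper_width: 0.0399
grasp_force: 0.0
```

Call:
servo_tool:
  series:
    - [[0, 0, 0, -0.045, -0.028, 0, 0.04], [0, 0, 0, -0.03, -0.018, 0, 0.04], [0, 0, -10, 0, 0, 0, 0.04], [0, 0, -10, 0, 0, 0, 0.04], [0, 0, -10, 0, 0, 0, 0.04]]

```text
time: 3.52
tcp_pos: [0.6014, 0.0582, 0.2313]
orientation: [[-0.994, -0.108, -0.0], [-0.108, 0.994, 0.0], [0.0, 0.0, -1.0]]
wrist_force: [0.6, 0.2, -0.4]
gripper_width: 0.0399
grasp_force: 0.0
```

Call:
servo_tool:
  series:
    - [[0, 0, -10, 0, 0, 0, 0.04], [0, 0, -10, 0, 0, 0, 0.04], [0, 0, -10, 0, 0, 0, 0.04], [0, 0, -10, 0, 0, 0, 0.04], [0, 0, -10, 0, 0, 0, 0.04]]

```text
time: 4.15
tcp_pos: [0.6013, 0.0584, 0.2313]
orientation: [[-0.556, -0.831, 0.0], [-0.831, 0.556, -0.0], [-0.0, -0.0, -1.0]]
wrist_force: [0.5, -0.2, -0.3]
gripper_width: 0.04
grasp_force: 0.0
```

Call:
servo_tool:
  series:
    - [[0, 0, -10, 0, 0, 0, 0.04], [0, 0, -10, 0, 0, 0, 0.04], [0, 0, -10, 0, 0, 0, 0.04], [0, 0, -4, 0, 0, 0, 0.04], [0, 0, 0, 0, 0, 0, 0.04]]

```text
time: 4.78
tcp_pos: [0.6014, 0.0585, 0.2314]
orientation: [[-0.003, -1.0, 0.0], [-1.0, 0.003, 0.0], [-0.0, -0.0, -1.0]]
wrist_force: [-0.6, -0.5, -0.3]
gripper_width: 0.0402
grasp_force: 0.0
```

```bash
python3 - <<'E'
from h import *
s=observe();R=np.array(s["orientation"]);print(s["time"],s["tcp_pos"],R.round(3),s["gripper_width"],s["joint_pos"],R.T@(np.array([.602,.0575,.08])-s["tcp_pos"]))
p=grab_frame("side");save(p,"pics/side2.png",(220,80,420,300),2.7)
E
```

```text
4.775 [0.60135698 0.05846201 0.23135019] [[-0.003 -1.     0.   ]
 [-1.     0.003  0.   ]
 [-0.    -0.    -1.   ]] 0.040181418526540606 [-1.00505101e-02  2.39631049e-01 -7.40021075e-02  1.25709884e+00
  9.94796712e-06 -1.57805240e+00] [ 0.00096164 -0.00063596  0.15135022]
```

View pics/side2.png

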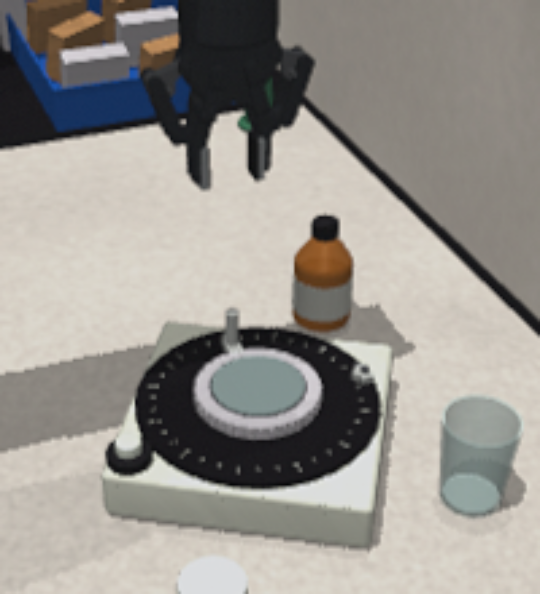

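The gripper (crop 232,180) is above the pin (232,315) with the fingers on either side of it. Descending.

Call:
servo_tool:
  series:
    - [[0, 0, 0, 0.001, 0, 0.05, 0.04], [0, 0, 0, 0, 0, 0.04, 0.04], [0, 0, 0, 0, 0, 0.035, 0.04], [0, 0, 0, 0, 0, 0.025, 0.04], [0, 0, 0, 0, 0, 0, 0.026]]

```text
time: 5.45
tcp_pos: [0.599, 0.0575, 0.0789]
orientation: [[-0.003, -1.0, -0.005], [-1.0, 0.003, 0.0], [-0.0, 0.005, -1.0]]
wrist_force: [-0.2, -0.4, 0.2]
gripper_width: 0.0262
grasp_force: 0.0
```

Call:
servo_tool:
  series:
    - [[0, 0, 0, 0, 0, 0, 0.026], [0, 0, 0, 0, 0, 0, 0.026], [0, 0, 0, 0, -0.004, 0, 0.026], [0, 0, 0, 0, -0.004, 0, 0.026], [0, 0, 0, 0, 0, 0, 0.026]]

```text
time: 6.08
tcp_pos: [0.61, 0.0574, 0.0816]
orientation: [[-0.002, -1.0, 0.001], [-1.0, 0.002, -0.0], [0.0, -0.001, -1.0]]
wrist_force: [-0.5, -0.2, -0.6]
gripper_width: 0.0267
grasp_force: 0.0
```

Call:
servo_tool:
  series:
    - [[0, 0, 8, 0.0019, -0.0091, 0, 0.026], [0, 0, 8, 0.0019, -0.0091, 0, 0.026], [0, 0, 8, 0.0019, -0.0091, 0, 0.026], [0, 0, 8, 0.0019, -0.0091, 0, 0.026], [0, 0, 0, 0, 0, 0, 0.026]]

```text
time: 6.7
tcp_pos: [0.6432, 0.0424, 0.0811]
orientation: [[-0.53, -0.848, 0.0], [-0.848, 0.53, -0.0], [0.0, -0.0, -1.0]]
wrist_force: [0.4, -0.4, 0.4]
gripper_width: 0.0256
grasp_force: 0.0
```

```bash
python3 - <<'E'
from h import *
s=observe();R=np.array(s["orientation"]);C=np.array([.601,-.0083])
print(s["tcp_pos"],R.round(3),s["wrist_force"],"C in tool",R.T@(np.r_[C,.08]-s["tcp_pos"]))
p=grab_frame("side");save(p,"pics/side3.png",(220,120,420,300),3)
E
```

```text
[0.64323016 0.04235426 0.08113009] [[-0.53  -0.848  0.   ]
 [-0.848  0.53  -0.   ]
 [ 0.    -0.    -1.   ]] [ 0.44568618 -0.41185202  0.43971907] C in tool [0.06534154 0.00892797 0.00113692]
```

View pics/side3.png

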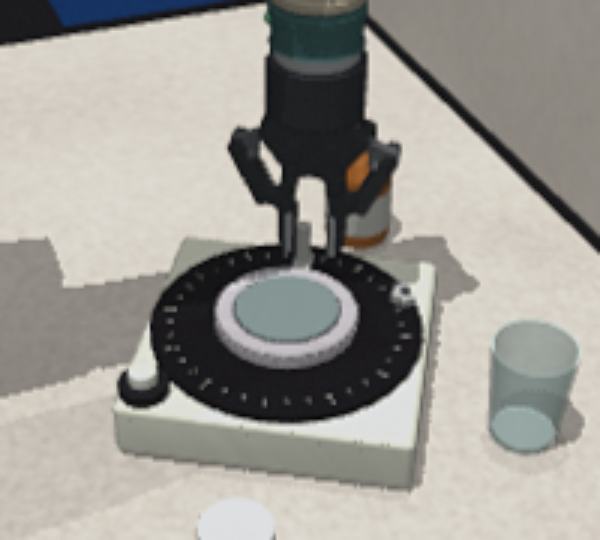

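The pin (crop 303,240) sits between the fingers and has been pushed along. The lamp is at (143,375) and the marker at (403,292). Continuing.

Call:
servo_tool:
  series:
    - [[0, 0, 8, 0.0019, -0.0091, 0, 0.026], [0, 0, 8, 0.0019, -0.0091, 0, 0.026], [0, 0, 8, 0.0019, -0.0091, 0, 0.026], [0, 0, 8, 0.0019, -0.0091, 0, 0.026], [0, 0, 8, 0.0019, -0.0091, 0, 0.026]]

```text
time: 7.38
tcp_pos: [0.6657, 0.0039, 0.0812]
orientation: [[-0.952, -0.306, 0.0], [-0.306, 0.952, 0.002], [-0.001, 0.002, -1.0]]
wrist_force: [-0.4, 2.3, -0.9]
gripper_width: 0.0258
grasp_force: 1.0
```

Call:
servo_tool:
  series:
    - [[0, 0, 8, 0.0019, -0.0091, 0, 0.026], [0, 0, 4, 0.0008, -0.0045, 0, 0.026], [0, 0, 4, 0.0008, -0.0045, 0, 0.026], [0, 0, 0, 0, 0, 0, 0.026]]

```text
time: 7.88
tcp_pos: [0.6663, -0.0152, 0.0813]
orientation: [[-0.999, -0.035, 0.0], [-0.035, 0.999, 0.0], [-0.0, 0.0, -1.0]]
wrist_force: [-0.0, 0.5, -0.7]
gripper_width: 0.0261
grasp_force: 0.2
```

```bash
python3 - <<'E'
from h import *
s=observe();R=np.array(s["orientation"]);C=np.array([.601,-.0083])
print(s["tcp_pos"],R.round(3),s["wrist_force"],"C in tool",R.T@(np.r_[C,.08]-s["tcp_pos"]))
b=s["tcp_pos"]+R[:,1]*(s["gripper_width"]/2-.006);print("pin est",b)
for n in("top","side"):
    p=grab_frame(n);cr=(290,150,390,250) if n=="top" else (290,170,390,250)
    save(p,f"pics/{n}4.png",cr,6)
    for q,z in dict(pin_top=.104,pointer_tip=.065,mark=.065).items():
        for r in mark_of(q,p)[:1]:
            X=ray(p,r["uv"],z)[:2];d=X-C;print(n,q,np.round(r["uv"],1),round(r["confidence"],2),X.round(4),np.degrees(np.arctan2(d[1],d[0])).round(1),np.hypot(*d).round(4))
E
```

```text
[ 0.66628198 -0.01522521  0.08130693] [[-0.999 -0.035  0.   ]
 [-0.035  0.999  0.   ]
 [-0.     0.    -1.   ]] [-0.02898788  0.53793356 -0.67854685] C in tool [0.06499816 0.00921664 0.00130236]
pin est [ 0.66603401 -0.00817818  0.08130696]
top mark [415.8 271.9] 0.32 [ 0.4932 -0.1791] -122.3 0.202
side pin_top [344.4 204.4] 0.64 [ 0.671  -0.0128] -3.7 0.0701
side pointer_tip [346.7 217.7] 0.56 [ 0.678  -0.0153] -5.2 0.0773
side mark [300.1 317.6] 0.45 [ 0.4753 -0.2468] -117.8 0.2696
```

View pics/side4.png

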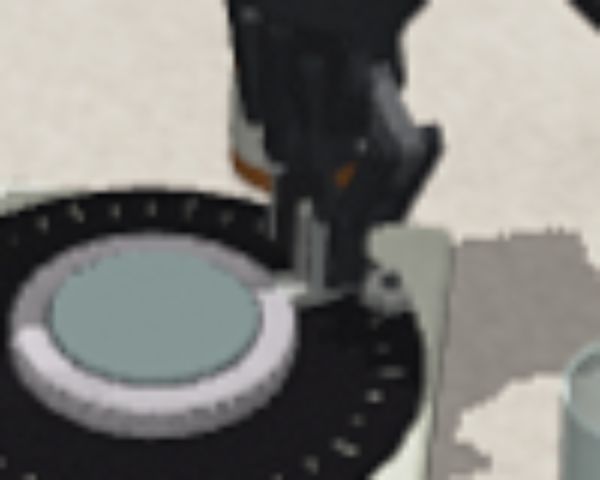

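The pin (crop 312,265) is between the fingers, with the pointer just short of the marker (crop 385,285). I'll push about 4° more, back off, lift away and look.

Call:
servo_tool:
  series:
    - [[0, 0, 2, 0.0004, -0.0023, 0, 0.026], [0, 0, 2, 0.0004, -0.0023, 0, 0.026], [0, 0, 0, 0, 0, 0, 0.026], [0, 0, 0, 0, 0.004, 0, 0.026], [0, 0, 0, 0, 0, 0, 0.026]]

```text
time: 8.9
tcp_pos: [0.6659, -0.0158, 0.0813]
orientation: [[-0.999, 0.037, 0.0], [0.037, 0.999, -0.001], [-0.0, -0.001, -1.0]]
wrist_force: [-0.0, 0.2, 0.4]
gripper_width: 0.0259
grasp_force: 0.0
```

Call:
servo_tool:
  series:
    - [[0, 0, 0, 0, 0, -0.03, 0.026], [0, 0, 0, 0, 0, -0.05, 0.026], [0, 0, 0, 0.02, 0.06, 0, 0.026], [0, 0, 0, 0.02, 0.06, 0, 0.026], [0, 0, 0, 0.02, 0.06, 0, 0.026]]

```text
time: 9.52
tcp_pos: [0.6129, 0.1654, 0.1617]
orientation: [[-0.999, 0.038, 0.001], [0.038, 0.999, -0.0], [-0.001, -0.0, -1.0]]
wrist_force: [0.7, -0.1, -0.7]
gripper_width: 0.0261
grasp_force: 0.0
```

Call:
servo_tool:
  series:
    - [[0, 0, 0, 0.02, 0.06, 0, 0.026], [0, 0, 0, 0, 0, 0, 0.026]]

```text
time: 9.78
tcp_pos: [0.5939, 0.228, 0.1614]
orientation: [[-1.0, 0.031, -0.0], [0.031, 1.0, 0.0], [0.0, 0.0, -1.0]]
wrist_force: [0.3, -0.7, 0.1]
gripper_width: 0.0261
grasp_force: 0.0
```

```bash
python3 - <<'E'
from h import *
s=observe();C=np.array([.601,-.0083]);print(s["tcp_pos"],s["time"])
for n in("top","side"):
    p=grab_frame(n);cr=(295,165,370,245) if n=="top" else (290,170,390,250)
    save(p,f"pics/{n}5.png",cr,7)
    for q,z in dict(pin_top=.104,pointer_tip=.065,mark=.065).items():
        for r in mark_of(q,p)[:1]:
            X=ray(p,r["uv"],z)[:2];d=X-C;print(n,q,np.round(r["uv"],1),round(r["confidence"],2),X.round(4),np.degrees(np.arctan2(d[1],d[0])).round(1),np.hypot(*d).round(4))
E
```

```text
[0.59392812 0.22796585 0.16141311] 9.775
top pin_top [331.  187.6] 0.81 [ 0.6683 -0.0091] -0.7 0.0673
top pointer_tip [328.3 186.2] 0.62 [ 0.6811 -0.0047] 2.5 0.0802
top mark [331.1 180.5] 0.42 [ 0.6937 -0.0113] -1.8 0.0927
side pin_top [344.8 204.2] 0.55 [ 0.6722 -0.0125] -3.4 0.0713
side pointer_tip [347.9 216. ] 0.89 [ 0.6835 -0.0105] -1.5 0.0825
side mark [348.8 219.4] 0.44 [ 0.6798 -0.023 ] -10.5 0.0801
```

View pics/top5.png

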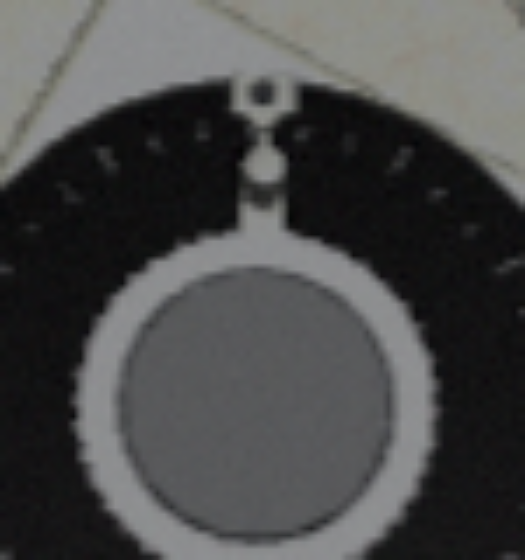

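View pics/side5.png

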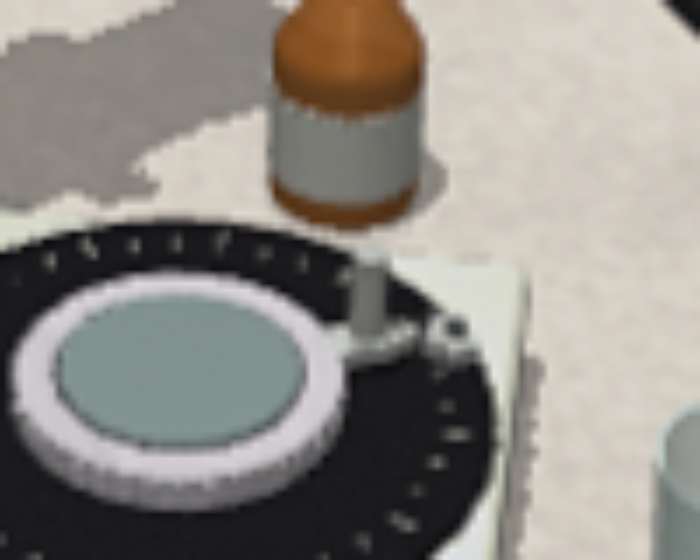

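In the top crop the pointer tip (262,132) meets the marker tip (264,120) almost collinearly, and the side crop agrees. I'll check that numerically and compute the move to the lamp.

```bash
python3 - <<'E'
from h import *
p=grab_frame("top");g=cv2.cvtColor(p["image"],cv2.COLOR_RGB2GRAY).astype(float)
for r in list(range(177,187))+list(range(192,198)):
    w=np.clip(g[r,324:340]-45,0,None);w[w<20]=0
    u=(w@np.arange(324,340))/max(w.sum(),1);print(r,round(u,2),int(w.sum()),ray(p,(u,r),.066).round(4))
s=observe();R=np.array(s["orientation"]);print(R.T@(np.array([.477,-.0363,.161])-s["tcp_pos"]))
p=grab_frame("side")
for r in mark_of("lamp_top",p)[:2]: print(r["uv"],r["confidence"],ray(p,r["uv"],.068))
E
```

```text
177 332.47 473 [ 0.7012 -0.0145  0.066 ]
178 332.47 475 [ 0.6989 -0.0144  0.066 ]
179 332.34 533 [ 0.6967 -0.014   0.066 ]
180 332.22 823 [ 0.6945 -0.0137  0.066 ]
181 332.19 452 [ 0.6922 -0.0135  0.066 ]
182 332.19 259 [ 0.69   -0.0135  0.066 ]
183 331.58 59 [ 0.6878 -0.0121  0.066 ]
184 332.4 109 [ 0.6855 -0.0138  0.066 ]
185 332.41 118 [ 0.6833 -0.0137  0.066 ]
186 332.43 275 [ 0.681  -0.0137  0.066 ]
192 0.0 0 [0.6901 0.7061 0.066 ]
193 334.43 65 [ 0.6654 -0.0174  0.066 ]
194 331.82 314 [ 0.6633 -0.0117  0.066 ]
195 331.9 556 [ 0.6611 -0.0118  0.066 ]
196 331.93 597 [ 0.6589 -0.0118  0.066 ]
197 331.93 606 [ 0.6567 -0.0117  0.066 ]
[ 0.10889969 -0.26356084  0.00032766]
[266.9, 246.0] 0.44 [ 0.47387389 -0.04563149  0.068     ]
```

Pointer and marker agree within about 1 mm. Moving to the lamp with the fingers shut.

Call:
servo_tool:
  series:
    - [[0, 0, 0, 0.022, -0.053, 0, 0], [0, 0, 0, 0.022, -0.053, 0, 0], [0, 0, 0, 0.022, -0.053, 0, 0], [0, 0, 0, 0.022, -0.053, 0, 0], [0, 0, 0, 0.022, -0.053, 0, 0]]

```text
time: 10.95
tcp_pos: [0.4752, -0.0385, 0.1616]
orientation: [[-0.999, 0.037, 0.001], [0.037, 0.999, -0.0], [-0.001, -0.0, -1.0]]
wrist_force: [1.0, -0.5, 0.0]
gripper_width: -0.0005
grasp_force: 0.0
```

Call:
servo_tool:
  series:
    - [[0, 0, 0, 0, 0, 0.05, 0], [0, 0, 0, 0, 0, 0.03, 0], [0, 0, 0, 0, 0, 0, 0], [0, 0, 0, 0, 0, 0, 0]]

```text
time: 11.45
tcp_pos: [0.4769, -0.0369, 0.0824]
orientation: [[-0.999, 0.037, 0.002], [0.037, 0.999, -0.0], [-0.002, -0.0, -1.0]]
wrist_force: [-0.0, -0.5, -0.7]
gripper_width: -0.0001
grasp_force: 0.0
```

```bash
python3 - <<'E'
from h import *
s=observe();print(s["tcp_pos"],s["wrist_force"],s["gripper_width"])
p=grab_frame("side");save(p,"pics/side6.png",(225,190,325,290),6)
E
```

```text
[ 0.47691511 -0.03694121  0.082428  ] [-0.00831839 -0.47211024 -0.65297254] -0.00011823720231498622
```

View pics/side6.png

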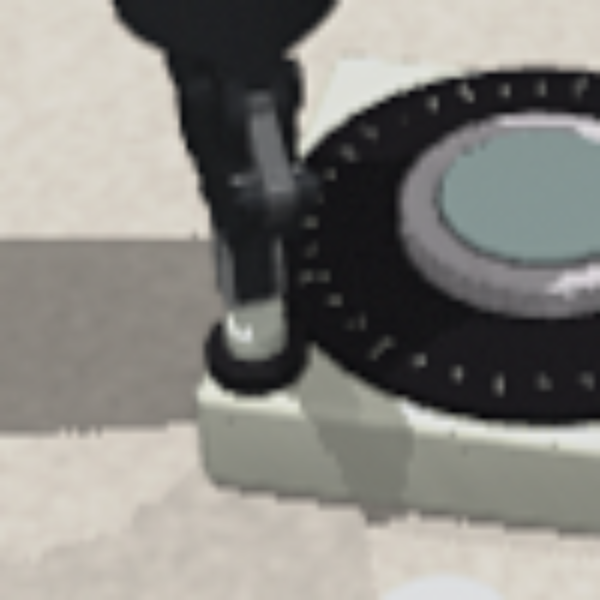

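The shut fingertips (crop 250,290) are right above the button (crop 255,330). Pressing.

Call:
servo_tool:
  series:
    - [[0, 0, 0, 0, 0, 0.01, 0], [0, 0, 0, 0, 0, 0.005, 0], [0, 0, 0, 0, 0, 0.003, 0], [0, 0, 0, 0, 0, 0.002, 0], [0, 0, 0, 0, 0, 0, 0]]

```text
time: 12.12
tcp_pos: [0.4775, -0.0368, 0.0655]
orientation: [[-0.999, 0.036, 0.003], [0.036, 0.999, -0.001], [-0.003, -0.0, -1.0]]
wrist_force: [-9.3, 2.9, 29.8]
gripper_width: -0.0001
grasp_force: 15.0
```

Call:
servo_tool:
  series:
    - [[0, 0, 0, 0, 0, -0.004, 0], [0, 0, 0, 0, 0, 0, 0]]

```text
time: 12.38
tcp_pos: [0.4773, -0.0368, 0.0664]
orientation: [[-0.999, 0.037, 0.003], [0.037, 0.999, -0.0], [-0.003, -0.0, -1.0]]
wrist_force: [2.3, 0.0, 3.7]
gripper_width: 0.0003
grasp_force: 1.8
```

Call:
servo_tool:
  series:
    - [[0, 0, 0, 0, 0, -0.002, 0], [0, 0, 0, 0, 0, 0, 0]]

```text
time: 12.62
tcp_pos: [0.4767, -0.0368, 0.0675]
orientation: [[-0.999, 0.037, 0.001], [0.037, 0.999, -0.0], [-0.001, -0.0, -1.0]]
wrist_force: [2.0, 0.2, 3.5]
gripper_width: -0.0001
grasp_force: 1.5
```

Call:
servo_tool:
  series:
    - [[0, 0, 0, 0, 0, -0.002, 0], [0, 0, 0, 0, 0, 0, 0]]

```text
time: 12.88
tcp_pos: [0.4756, -0.0367, 0.0691]
orientation: [[-0.999, 0.037, -0.001], [0.037, 0.999, -0.0], [0.001, -0.0, -1.0]]
wrist_force: [2.2, -0.7, 2.4]
gripper_width: -0.0
grasp_force: 1.2
```

The force readings look like the spring near its end (about 4 N), with a hard stop beyond, so the button was fully in. Lifting away.

Call:
servo_tool:
  series:
    - [[0, 0, 0, 0, 0, -0.03, 0], [0, 0, 0, 0, 0, -0.05, 0], [0, 0, 0, 0.02, 0.06, 0, 0], [0, 0, 0, 0, 0.06, 0, 0], [0, 0, 0, 0, 0.06, 0, 0]]

```text
time: 13.5
tcp_pos: [0.4606, 0.1442, 0.1483]
orientation: [[-0.999, 0.038, -0.003], [0.038, 0.999, -0.001], [0.003, -0.001, -1.0]]
wrist_force: [1.0, -0.9, -0.3]
gripper_width: 0.0002
grasp_force: 0.0
```

Call:
servo_tool:
  series:
    - [[0, 0, 0, 0, 0.05, 0, 0], [0, 0, 0, 0, 0, 0, 0], [0, 0, 0, 0, 0, 0, 0], [0, 0, 0, 0, 0, 0, 0]]

```text
time: 14.0
tcp_pos: [0.4638, 0.1918, 0.1487]
orientation: [[-0.999, 0.039, -0.002], [0.039, 0.999, -0.001], [0.002, -0.001, -1.0]]
wrist_force: [0.6, -0.0, 0.5]
gripper_width: -0.0
grasp_force: 0.0
```

```bash
python3 - <<'E'
from h import *
p=grab_frame("top");g=cv2.cvtColor(p["image"],cv2.COLOR_RGB2GRAY).astype(float)
for r in (178,181,182,184,185,186):
    w=np.clip(g[r,324:340]-45,0,None);w[w<20]=0
    u=(w@np.arange(324,340))/max(w.sum(),1);print(r,round(u,2),int(w.sum()))
s=observe();print(s["tcp_pos"],s["wrist_force"],workorder.close_job())
E
```

```text
178 332.19 384
181 332.02 367
182 332.02 208
184 332.39 93
185 332.41 97
186 332.41 234
the job is handed in; nothing more can be done
[0.46411386 0.19177715 0.14889666] [0.92965399 0.08447601 0.78288746] None
```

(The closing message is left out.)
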